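Pack the gate-fitting kit

TASK

Pack the four green gate fittings into the orange kit caddy, each standing upright in the insert made for it: barrel hinge in the round pocket, lock case in the long slot, ball-topped post cap in the square pocket, and the collar over the post. Set each one down gently, without dropping it, and leave the two bare-metal look-alikes standing where they are.

Things in the scene. Friction and masses are not known exactly. Their poses are not given: they have to be found in the camera images.
- hinge_mid (a point): Green-coated: Barrel hinge standing upright: round body 32 mm in diameter, 70 mm tall, thin brass ring at mid-body, brass pin end (18 mm diameter, 6 mm high) on top, 76 mm in all; about 0.35 kg. The point is on its axis, 38 mm above its underside; z up along the barrel. Stands loose on the bench at the start, at any yaw.
- lock_mid (a point): Green-coated: Lock case standing upright: flat rectangular block 64 mm (x) by 28 mm (y) by 72 mm tall (z), black keyhole through the broad sides, steel strip on top; about 0.4 kg. The point is its centre, 36 mm above its underside. Stands loose on the bench at the start, at any yaw.
- cap_mid (a point): Green-coated post cap standing upright: square block 50 x 50 mm and 44 mm tall, with a small ball (24 mm diameter) on top, 72 mm in all; about 0.3 kg. The point is on its axis, 36 mm above its underside (8 mm below the top of the block); x and y are square to the block's flat sides. Stands loose on the bench at the start, at any yaw.
- collar_mid (a point): Green-coated collar standing upright: tube 56 mm outside and 36 mm inside diameter, 56 mm tall, open at both ends; about 0.32 kg. The point is its centre, 28 mm above its underside; z along the bore. Stands loose on the bench at the start, at any yaw.
- bare_hinge_mid (a point): Bare silver-grey metal look-alike that stays on the bench. Barrel hinge standing upright: round body 32 mm in diameter, 70 mm tall, thin brass ring at mid-body, brass pin end (18 mm diameter, 6 mm high) on top, 76 mm in all; about 0.35 kg. The point is on its axis, 38 mm above its underside. Stands loose on the bench at the start, at any yaw.
- bare_lock_mid (a point): Bare silver-grey metal look-alike that stays on the bench. Lock case standing upright: flat rectangular block 64 mm (x) by 28 mm (y) by 72 mm tall (z), black keyhole through the broad sides, steel strip on top; about 0.4 kg. The point is its centre, 36 mm above its underside. Stands loose on the bench at the start, at any yaw.
- pocket_round: Fixed white square insert plate of 97 x 97 x 4 mm in the shallow orange kit caddy (four such plates in two rows of two, 100 mm apart; caddy rim 14 mm above the bench). Origin at the centre of the plate's underside, 5 mm above the bench, z up; parts stand on the plate's top, 4 mm above the origin. On it a blue round rim, 54 mm inside and 66 mm outside diameter, 10 mm high, centred: for the barrel hinge.
- pocket_slot: Fixed white square insert plate of 97 x 97 x 4 mm in the shallow orange kit caddy (four such plates in two rows of two, 100 mm apart; caddy rim 14 mm above the bench). Origin at the centre of the plate's underside, 5 mm above the bench, z up; parts stand on the plate's top, 4 mm above the origin. On it a blue rectangular rim, 86 mm (x) by 50 mm (y) inside, walls 5 mm thick and 10 mm high, centred: for the lock case, long side along the insert's x, either way round.
- pocket_square: Fixed white square insert plate of 97 x 97 x 4 mm in the shallow orange kit caddy (four such plates in two rows of two, 100 mm apart; caddy rim 14 mm above the bench). Origin at the centre of the plate's underside, 5 mm above the bench, z up; parts stand on the plate's top, 4 mm above the origin. On it a blue square rim, 72 x 72 mm inside, walls 5 mm thick and 10 mm high, centred, square to the insert's x and y: for the post cap, any side forward.
- pocket_post: Fixed white square insert plate of 97 x 97 x 4 mm in the shallow orange kit caddy (four such plates in two rows of two, 100 mm apart; caddy rim 14 mm above the bench). Origin at the centre of the plate's underside, 5 mm above the bench, z up; parts stand on the plate's top, 4 mm above the origin. On it a blue upright post, 14 mm in diameter and 30 mm high, centred: the collar goes over it and stands on the plate.
Mind the look-alikes: they are no part of the job. Leave any purple or red look-alike of the part that bears hinge_mid alone. Leave any purple look-alike of the part that bears lock_mid alone.

How it is judged (in metres and radians):
At the end, for the whole second after the job is handed in: Each green fitting stands upright (within 0.1 rad) on the plate of its own insert (within 5 mm of fully down), its axis within 18 mm of the insert's centre, at rest and released; both bare-metal look-alikes are upright and within 30 mm of where they began (horizontal distance between hinge_mid and pocket_round below 0.018 m and z of hinge_mid in the frame of pocket_round below 0.047 m and angle between each of hinge_mid, lock_mid, cap_mid, collar_mid, bare_hinge_mid, bare_lock_mid's own z axis and vertical below 0.1 rad and linear speed of each of hinge, lock, cap, collar below 0.02 m/s and horizontal distance between lock_mid and pocket_slot below 0.018 m and z of lock_mid in the frame of pocket_slot below 0.045 m and horizontal distance between cap_mid and pocket_square below 0.018 m and z of cap_mid in the frame of pocket_square below 0.045 m and horizontal distance between collar_mid and pocket_post below 0.018 m and z of collar_mid in the frame of pocket_post below 0.037 m and distance of each of bare_hinge_mid, bare_lock_mid from where it was at the start of the episode below 0.03 m); the robot touches nothing.
It fails at once if a green fitting is dropped into its pocket (arrives faster than 0.6 m/s) ((horizontal distance between hinge_mid and pocket_round below 0.03 m and z of hinge_mid in the frame of pocket_round below 0.062 m and linear speed of hinge above 0.6 m/s) or (horizontal distance between lock_mid and pocket_slot below 0.03 m and z of lock_mid in the frame of pocket_slot below 0.06 m and linear speed of lock above 0.6 m/s) or (horizontal distance between cap_mid and pocket_square below 0.03 m and z of cap_mid in the frame of pocket_square below 0.06 m and linear speed of cap above 0.6 m/s) or (horizontal distance between collar_mid and pocket_post below 0.03 m and z of collar_mid in the frame of pocket_post below 0.052 m and linear speed of collar above 0.6 m/s)).
It fails at once if a bare-metal look-alike is moved by more than 30 mm (distance of any of bare_hinge_mid, bare_lock_mid from where it was at the start of the episode above 0.03 m).
It also fails if it takes over 96 s, if anything falls off the work surface, if the arm or the gripper's body presses on something with over 40 N, if the wrist force passes 120 N, or if a joint passes its speed limit or range.

ROBOT

A 7-joint arm with a two-finger parallel gripper is mounted at the origin on the work surface. World frame = base frame: x ahead of the robot, y to its left, z up, the work surface at z = 0. Lengths are in mm, angles in rad, forces in N, time in s.
With the tool pointing down it reaches from about 400 to 875 mm from the base axis. Payload 4.4 kg.
Tool frame: the origin (TCP) lies midway between the tips of the shut fingers; the grasp point (between the pads) lies 19 mm behind it (ctrl.grip_point_offset is the distance from the TCP to the grasp point, in mm); z points along the fingers, y is the direction in which the jaws open and shut (so a half turn about z gives the same grasp; the last joint's range is limited). The gripper opens to 85 mm and grips with 20 to 120 N. Pads are 22 mm wide; open, the fingers measure 114 mm over their backs; the gripper's body (76 mm by 85 mm) begins 54 mm behind the grasp point. The pads swing forward as they close: fully open they stand 13 mm farther back than shut.
Start: joints at [-1.379, 0.628, 0.038, 1.517, -0.027, 0.996, -0.02], TCP at [165.694, 628.541, 197.913] pointing down, gripper open.
Joint ranges: [-3.06, 3.06], [-0.37, 2.12], [-1.25, 1.32], [0.18, 2.47], [-1.1, 4.24], [0.23, 1.98], [-2.94, 2.94]. Speed limits (rad/s): [2.57, 2.57, 3.14, 3.14, 3.14, 3.14, 3.14].

INTERFACE

Orientations are given as [roll, pitch, yaw] about the fixed x, y, z axes, in that order (R = Rz(yaw) Ry(pitch) Rx(roll)).
In Python, from cell import ctrl, imaging, models gives the robot as it stands. The module is installed in compiled form; this text tells all that it offers.
- The arm moves only by the tool drive_tool, never from a script. Its argument "deltas" is text: rows parted by semicolons, each of 5 numbers parted by spaces: the shift along the tool's x, y, z in m, then the turn about the tool's z in degrees, then the finger opening in m, from 0 to 0.0854. A call has 1 to 12 rows; each row is the pose to reach, as a shift and turn from the pose commanded when the call began, along the tool's axes at that moment; what a row does not reach only later rows make up. A row lasts 1/8 s, in which the tool goes at most 62.5 mm and 10.7 degrees, less where a joint would pass 70% of its speed; a pose out of reach is approached as far as the arm can. A call with a gripper value outside its range is refused whole. The fingers move at their own pace and stop on an object; the grip force is fixed at half the most. Time passes only in rows, so rows that repeat a pose let the fingers close. It gives the time, the measured TCP pose, the force and the opening at its end, in the units of the state.
- ctrl.read_state(): the state, without advancing time (a new reading comes with each control period).
- imaging.get_image(name): name is "scene" or "top" or "wrist"; returns a dict with "color" (384x512x3 uint8, red, green, blue), "range_z" (384x512 float32, mm along the optical axis (not along the pixel's ray), 0 where there is no reading), "vfov" (degrees; the focal length in pixels is half the picture's height over the tangent of half this angle, whatever the lens; pixels are square), "cx", "cy" (the principal point, pixels), "k1" (the pictures are not rectified: a ray, as slopes to the right and down, at radius r is drawn at 1 + k1 r^2 times it, then the intrinsics apply), "extrinsics" (4x4, takes a point from camera to world coordinates). Camera axes: x right, y down, z forward; pixel columns grow to the right and rows downward; lengths in mm; the calibration is good to about 2 mm. A picture is of the moment at which its call begins.
- ctrl.finish_job(): hands the job in, once; it reports no verdict.
Trained networks look in a picture, given as the dict that the camera call returned (one of the last four; its "shot" number tells which), for a name from the list of things; names that differ only in an ending like _2 or _b are one class to them, and where a whole thing is asked for, a point or a joint stands for the part that bears it (a point fixed in the world has none). Each returns a list of dicts, best first, with "score" (0 to 1); they miss things now and then, are a little off and sometimes report something else, mostly with a low value. They report only what shows in the picture. A call takes as long as a camera call. They do not tell look-alikes from the thing itself.
- models.spot_in(picture, thing): "point" ([column, row] in pixels, amid what is visible of it).
- models.landmark_of(picture, thing): "point" ([column, row] in pixels: a listed point, or the origin of a listed thing).
The state is a dict: "clock": time; "qpos": joint angles; "qd": joint speeds; "tau": joint torques, N m; "eef_pos": TCP position; "tool_rot": TCP orientation; "force": force on the tool from outside, world axes, zero at the start; "torque": the same for the moment, N m; "width": finger opening in mm.
Only numpy, scipy, OpenCV 4.12 (cv2) and the standard library are available. Lean on these libraries where they do the work, as an engineer would, in place of code of your own. Each camera call takes 0.05 s, during which the arm holds its last target.

## Working session

There is one attempt and no reset: what is moved stays moved. The work goes in short steps, Python scripts to look and compute and a tool call to move; the robot and the scene stay as the last step left them, time stands still between calls to the robot, and variables do not carry over. Pictures are saved under pics/ and viewed, and the job is handed in when it is done.

Besides the shell and the picture viewer there is one more tool, called after "Call:" by a JSON object that holds its "api" and its "payload". drive_tool: Moves the arm, as the interface text tells. Its arguments: {"type":"object","properties":{"deltas":{"type":"string"}},"required":["deltas"]}

```bash
mkdir -p pics; python3 - <<'E'
from cell import ctrl, imaging, models
import cv2
s=ctrl.read_state();print(s)
for n in ["top","scene","wrist"]:
    p=imaging.get_image(n)
    print(n,p["vfov"],p["cx"],p["cy"],p["k1"],p["extrinsics"].tolist() if hasattr(p["extrinsics"],'tolist') else p["extrinsics"])
    cv2.imwrite(f"pics/{n}0.png",p["color"][:,:,::-1])
E
```

```text
{'clock': 0.0, 'qpos': array([-1.37879132,  0.62933394,  0.03845061,  1.51837454, -0.02702908,
        0.99631177, -0.0199642 ]), 'qd': array([-0.00127391,  0.00054183,  0.00082443, -0.00161584, -0.00031421,
       -0.00035203,  0.00036611]), 'tau': array([ 8.53308916e-05, -5.63393641e+01,  1.22604299e+00, -1.93444222e+01,
        1.08289858e-02,  1.06472033e-02, -1.72062335e-05]), 'eef_pos': array([165.51468987, 627.8536531 , 196.99511997]), 'tool_rot': array([-3.13968306e+00,  5.48401407e-06,  2.88380048e+00]), 'force': array([ 0.97482592,  0.58243187, -0.14816714]), 'torque': array([-0.01183383,  0.02572467,  0.02109107]), 'width': 85.31687210750131}
top 57.880741757507856 254.2579279582425 197.26114367901016 -0.05558940263612091 [[-0.02589516117889584, -0.9924107369411829, 0.1202096910876037, 351.17053937187774], [-0.999274782186229, 0.022339103090498462, -0.030836247498302025, 19.749952054051718], [0.027916846422607666, -0.12092102247735992, -0.992269497671296, 948.2434206527081], [0.0, 0.0, 0.0, 1.0]]
scene 43.7750933902878 258.35817562765277 199.32482346928074 -0.035850474078831816 [[-0.17009501588175316, 0.5434335409323385, -0.8220387291131276, 1399.757226075689], [0.9854237539775157, 0.09145122757315595, -0.14344580186336384, 142.83474201278858], [-0.0027768091484139594, -0.8344559063036842, -0.5510677179493009, 689.381391053129], [0.0, 0.0, 0.0, 1.0]]
wrist 65.24569325172773 251.05613864218202 192.46571937319666 0.002746083544462507 [[0.25546081953288147, 0.9308399919820263, 0.26129806545492723, 99.07329817620591], [0.9668192565557033, -0.24580222150172695, -0.06958299402792748, 645.9909672797129], [-0.0005429886401165859, 0.27040373006250257, -0.9627468659682147, 372.5333839691646], [0.0, 0.0, 0.0, 1.0]]
```

View pics/top0.png

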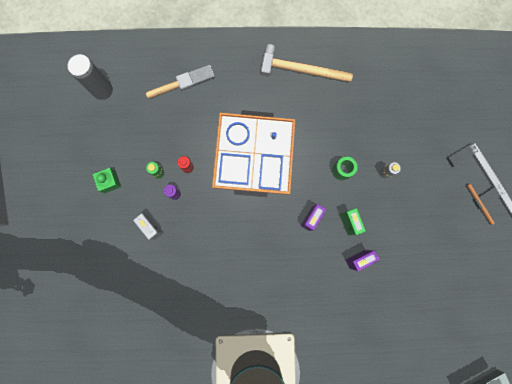

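View pics/scene0.png

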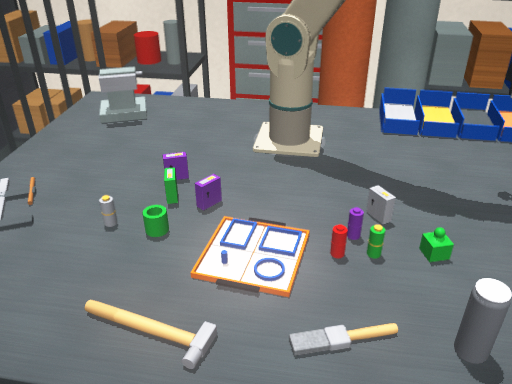

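View pics/wrist0.png

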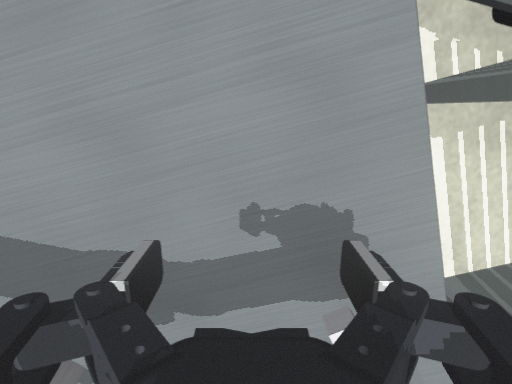

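```bash
cat > h.py <<'E'
from cell import ctrl, imaging, models
import cv2, numpy as np
def K(p):
    f=384/2/np.tan(np.radians(p["vfov"])/2)
    return np.array([[f,0,p["cx"]],[0,f,p["cy"]],[0,0,1.]]), np.array([p["k1"],0,0,0,0.])
def rays(p,uv):
    k,d=K(p); return cv2.undistortPoints(np.asarray(uv,float).reshape(-1,1,2),k,d).reshape(-1,2)
def cloud(p):
    v,u=np.mgrid[0:384,0:512]; r=rays(p,np.stack([u,v],-1).reshape(-1,2))
    z=p["range_z"].reshape(-1,1); c=np.hstack([r*z,z]); E=np.array(p["extrinsics"])
    return (c@E[:3,:3].T+E[:3,3]).reshape(384,512,3)
def onplane(p,uv,z):
    r=rays(p,uv); E=np.array(p["extrinsics"]); d=np.hstack([r,np.ones((len(r),1))])@E[:3,:3].T
    t=(z-E[2,3])/d[:,2]; return E[:3,3]+d*t[:,None]
def masks(p):
    hsv=cv2.cvtColor(p["color"],cv2.COLOR_RGB2HSV); H,S,V=[hsv[...,i].astype(int) for i in range(3)]
    return dict(green=(H>45)&(H<75)&(S>120)&(V>50),blue=(H>100)&(H<125)&(S>130)&(V>50))
def shot(n,name):
    p=imaging.get_image(n); cv2.imwrite(f"pics/{name}.png",p["color"][:,:,::-1]); return p
E
python3 - <<'E'
from h import *
p=shot("top","top1"); C=cloud(p); m=masks(p)
print("bench z",np.median(C[270:300,100:180,2]),np.median(C[130:150,440:460,2]), np.median(C[60:90,230:250,2]))
print("plate z",np.median(C[150:153,225:245,2]))
for col,mk in m.items():
    n,l,st,ce=cv2.connectedComponentsWithStats(mk.astype(np.uint8))
    for i in range(1,n):
        if st[i,4]<12: continue
        P=C[l==i]; P=P[P[:,2]>-5]; z=P[:,2]
        zt=np.percentile(z,95)
        T=P[z>zt-6]
        print(col,ce[i].round(1),st[i,4],"ztop",zt.round(1),"top mean",T[:,:2].mean(0).round(1),len(T),"bb",P[:,:2].min(0).round(),P[:,:2].max(0).round(), "rect",cv2.minAreaRect(T[:,:2].astype(np.float32)))
for t in ["pocket_round","pocket_slot","pocket_square","pocket_post"]:
    r=models.landmark_of(p,t)[:2]
    for q in r: print(t,q["score"],q["point"],onplane(p,[q["point"]],5).round(1))
for t,z in [("hinge_mid",38),("lock_mid",36),("cap_mid",36),("collar_mid",28)]:
    for q in models.landmark_of(p,t)[:4]: print(t,round(q["score"],2),q["point"],onplane(p,[q["point"]],z).round(1))
c=p["color"][100:250,80:420,::-1]
cv2.imwrite("pics/crop1.png",cv2.resize(c,None,fx=2.3,fy=2.3,interpolation=cv2.INTER_CUBIC))
E
```

```text
bench z -0.03942795505031427 0.5770519812077737 -0.23458512996927539
plate z 8.542661441484427
green [346.5 166.6] 213 ztop 58.1 top mean [ 535.6 -254.7] 194 bb [ 509. -301.] [ 562. -229.] rect ((535.9549560546875, -254.7791748046875), (51.66892623901367, 51.95115661621094), 86.52556610107422)
green [152.5 168. ] 80 ztop 72.6 top mean [539.7 253.2] 71 bb [526. 238.] [567. 269.] rect ((540.7332153320312, 253.45541381835938), (29.22222900390625, 30.02762222290039), 69.95315551757812)
green [104.5 179.8] 385 ztop 69.8 top mean [507.6 364.2] 49 bb [351.  20.] [549. 422.] rect ((440.72119140625, 205.6468048095703), (412.2422180175781, 19.083587646484375), 66.92931365966797)
green [354.9 221.5] 149 ztop 74.7 top mean [ 388.4 -261.5] 139 bb [ 351. -299.] [424.  20.] rect ((356.9937438964844, -134.60189819335938), (63.373199462890625, 302.35308837890625), 13.998373985290527)
blue [237.  133.2] 84 ztop 21.3 top mean [642.9  33.9] 84 bb [612.   3.] [675.  62.] rect ((643.353271484375, 32.52707290649414), (58.0968132019043, 62.968955993652344), 88.98188018798828)
blue [233.8 155.7] 47 ztop 21.5
[... 667 characters left out ...]
611698150634766, 4.31601619720459), 82.62824249267578)
pocket_round 0.84 [236.3, 132.2] [[650.3  36.    5. ]]
pocket_slot 0.71 [269.5, 170.9] [[538.  -53.7   5. ]]
pocket_square 0.75 [235.4, 169.0] [[545.2  40.5   5. ]]
pocket_square 0.38 [102.1, 180.8] [[520.4 407.7   5. ]]
pocket_post 0.65 [272.4, 136.6] [[635.8 -64.9   5. ]]
hinge_mid 0.68 [172.4, 191.7] [[481.1 207.   38. ]]
hinge_mid 0.55 [154.0, 171.8] [[535.6 256.1  38. ]]
hinge_mid 0.54 [185.3, 164.3] [[554. 173.  38.]]
lock_mid 0.87 [360.9, 259.5] [[ 290.4 -285.    36. ]]
lock_mid 0.75 [311.2, 217.4] [[ 404.6 -157.9   36. ]]
lock_mid 0.59 [351.2, 218.6] [[ 398.7 -265.1   36. ]]
collar_mid 0.94 [346.8, 170.4] [[ 530.8 -263.3   28. ]]
```

View pics/crop1.png

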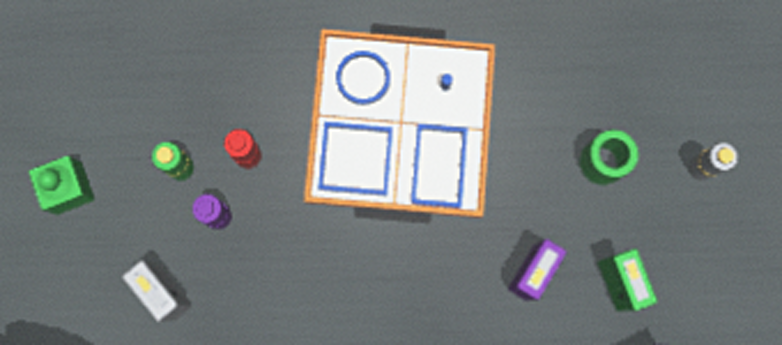

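```bash
python3 - <<'E'
from h import *
for cam in ["top","scene"]:
    p=shot(cam,cam+"2"); C=cloud(p); m=masks(p); ok=p["range_z"]>0
    hsv=cv2.cvtColor(p["color"],cv2.COLOR_RGB2HSV); H,S,V=[hsv[...,i].astype(int) for i in range(3)]
    inb=lambda a,b,c,d:(C[...,0]>a)&(C[...,0]<b)&(C[...,1]>c)&(C[...,1]<d)&ok
    o=inb(470,730,-140,120)&(H>5)&(H<18)&(S>150)&(C[...,2]>3)&(C[...,2]<25)
    print(cam,"caddy",o.sum(),cv2.minAreaRect(C[o][:,:2].astype(np.float32)))
    b=m["blue"]&inb(470,730,-140,120)
    for nm,(x,y) in dict(round=(645,36),square=(543,43),slot=(535,-53),post=(637,-63)).items():
        q=b&inb(x-50,x+50,y-50,y+50); P=C[q]; print(nm,q.sum(),"med z",np.median(P[:,2]).round(1),cv2.minAreaRect(P[:,:2].astype(np.float32)))
    for nm,(x,y,lo,hi) in dict(hinge=(540,253,60,76),cap=(510,375,38,50),collar=(535,-255,48,66),lock=(388,-261,62,80)).items():
        q=m["green"]&inb(x-55,x+55,y-55,y+55)&(C[...,2]>lo)&(C[...,2]<hi)
        if nm=="lock": # include strip top
            q=inb(x-50,x+50,y-45,y+45)&(C[...,2]>lo)&(C[...,2]<hi)
        P=C[q]; 
        if len(P)>5: print(nm,len(P),P.mean(0).round(1),cv2.minAreaRect(P[:,:2].astype(np.float32)))
    for nm,(x,y) in dict(bareh=(530,-390),barel=(390,260)).items():
        q=inb(x-70,x+70,y-70,y+70)&(C[...,2]>60); 
        if q.sum(): P=C[q];print(nm,P.mean(0).round(1),np.percentile(P,[2,98],axis=0).round(1).tolist())
E
```

```text
top caddy 354 ((589.352783203125, -10.992393493652344), (209.47793579101562, 211.78761291503906), 83.8003158569336)
round 82 med z 19.1 ((643.0659790039062, 32.48304748535156), (58.06991195678711, 61.719093322753906), 89.26563262939453)
square 104 med z 18.9 ((544.3809814453125, 43.896976470947266), (78.04780578613281, 79.94316101074219), 84.09576416015625)
slot 84 med z 19.1 ((533.8893432617188, -55.556602478027344), (56.83805465698242, 95.10853576660156), 83.3211898803711)
post 11 med z 38.4 ((631.7033081054688, -66.3829116821289), (5.313716411590576, 8.639907836914062), 85.94243621826172)
hinge 77 [539.3 252.2  69. ] ((540.7118530273438, 253.6574249267578), (29.45047950744629, 29.871746063232422), 62.0355339050293)
cap 275 [516.7 384.7  44.5] ((517.984619140625, 387.83544921875), (50.05955123901367, 49.12798309326172), 20.91297721862793)
collar 202 [ 536.1 -254.8   55.5] ((536.071533203125, -253.9759521484375), (53.8482780456543, 52.146339416503906), 89.12218475341797)
lock 296 [ 389.  -263.9   71.7] ((389.2188415527344, -265.08319091796875), (64.56817626953125, 29.396791458129883
[... 740 characters left out ...]
), 70.93634796142578)
hinge 90 [551.4 254.2  65.5] ((546.89697265625, 254.35963439941406), (28.301403045654297, 28.421918869018555), 85.1054916381836)
cap 275 [529.8 386.7  42.2] ((522.1963500976562, 389.0518493652344), (53.56053161621094, 51.309852600097656), 19.305959701538086)
collar 204 [ 541.8 -253.3   52.1] ((539.9368286132812, -253.70782470703125), (57.47771072387695, 53.308692932128906), 20.064359664916992)
lock 167 [ 399.3 -263.4   68. ] ((394.7663879394531, -264.4676208496094), (68.35173797607422, 28.114521026611328), 18.699995040893555)
bareh [ 536.1 -374.7   67.8] [[521.4, -390.2, 61.2], [547.2, -362.4, 74.1]]
barel [398.8 270.4  67.4] [[369.2, 244.7, 60.5], [425.4, 296.0, 71.7]]
```

```bash
cat >> h.py <<'E'
from scipy.spatial.transform import Rotation as Ro
def go(*targets):
    """targets: (x,y,z,jaw_deg or None). prints tool deltas from now"""
    s=ctrl.read_state(); R=Ro.from_euler('xyz',s["tool_rot"]).as_matrix(); jaw=np.degrees(s["tool_rot"][2])-90
    print("t",round(s["clock"],2),"pos",s["eef_pos"].round(1),"jaw",round(jaw,1),"w",round(s["width"],1),"F",s["force"].round(1))
    for x,y,z,j in targets:
        d=R.T@(np.array([x,y,z])-s["eef_pos"])/1000
        a=0 if j is None else (-(j-jaw)+90)%180-90
        print("  %.4f %.4f %.4f %.1f"%(*d,a))
E
python3 - <<'E'
from h import *
go((519.5,388.3,150,110),(519.5,388.3,12,110))
p=imaging.get_image("top")
c=p["color"][140:200,80:210,::-1]; cv2.imwrite("pics/crop2.png",cv2.resize(c,None,fx=6,fy=6,interpolation=cv2.INTER_CUBIC))
c=p["color"][140:250,330:420,::-1]; cv2.imwrite("pics/crop3.png",cv2.resize(c,None,fx=5,fy=5,interpolation=cv2.INTER_CUBIC))
E
```

```text
t 0.7 pos [165.7 628.6 197.9] jaw 75.2 w 85.4 F [ 1.1 -0.1 -0.4]
  -0.4034 -0.1421 0.0479 -34.8
  -0.4034 -0.1421 0.1859 -34.8
```

View pics/crop2.png

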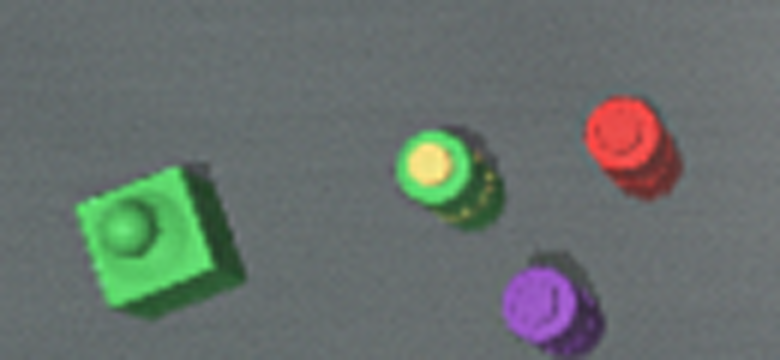

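View pics/crop3.png

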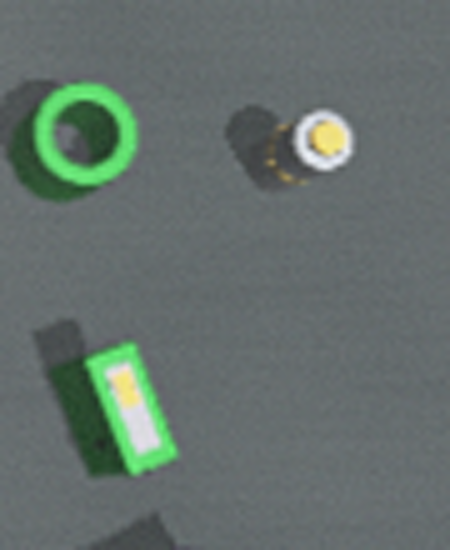

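Green fittings only: cap at (104,180), hinge at (153,168), collar at (347,167) and lock at (355,221) in the top view. The red, purple and silver ones stay. I start with the cap.

Call:
{"api": "drive_tool", "payload": {"deltas": "-0.2 -0.07 0.02 -20 0.085; -0.403 -0.142 0.045 -34.8 0.085; -0.403 -0.142 0.045 -34.8 0.085; -0.403 -0.142 0.045 -34.8 0.085; -0.403 -0.142 0.045 -34.8 0.085; -0.403 -0.142 0.045 -34.8 0.085; -0.403 -0.142 0.045 -34.8 0.085; -0.403 -0.142 0.045 -34.8 0.085; -0.403 -0.142 0.045 -34.8 0.085; -0.403 -0.142 0.045 -34.8 0.085"}}

```text
clock: 2.0
eef_pos: [517.6, 390.2, 153.1]
tool_rot: [3.14, -0.0, -2.789]
force: [0.0, 0.4, 0.7]
width: 85.2
```

```bash
python3 - <<'E'
from h import *
go((519.5,388.3,150,110),(519.5,388.3,12,110))
p=shot("wrist","w1")
C=cloud(p); m=masks(p)["green"]&(C[...,2]>35)&(C[...,2]<52)&(abs(C[...,0]-519)<50)&(abs(C[...,1]-388)<50)
P=C[m]; print(len(P),cv2.minAreaRect(P[:,:2].astype(np.float32)),np.median(P[:,2]))
E
```

```text
t 2.0 pos [517.6 390.2 153.1] jaw -249.8 w 85.2 F [0.  0.4 0.7]
  -0.0011 -0.0024 0.0031 0.2
  -0.0011 -0.0026 0.1411 0.2
1957 ((518.4320678710938, 389.759033203125), (49.57579803466797, 49.310150146484375), 20.255569458007812) 43.90246537654747
```

View pics/w1.png

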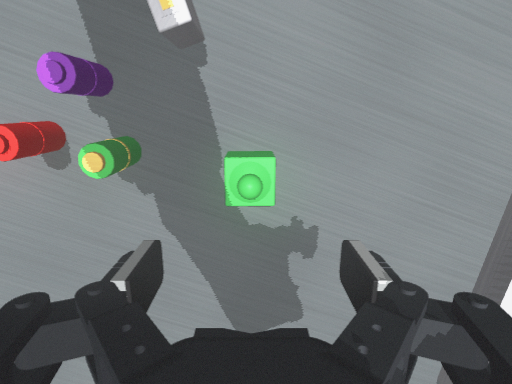

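The wrist view shows the cap centred at (250,180) and square to the jaws, and it measures within 1 mm of the TCP. I descend and grip.

Call:
{"api": "drive_tool", "payload": {"deltas": "-0.001 -0.001 0.06 0.2 0.085; -0.001 -0.001 0.11 0.2 0.085; -0.001 -0.001 0.141 0.2 0.085; -0.001 -0.001 0.141 0.2 0.085; -0.001 -0.001 0.141 0.2 0.04; -0.001 -0.001 0.141 0.2 0.04; -0.001 -0.001 0.141 0.2 0.04; -0.001 -0.001 0.141 0.2 0.04; -0.001 -0.001 0.141 0.2 0.04; -0.001 -0.001 0.12 0.2 0.04; -0.001 -0.001 0.07 0.2 0.04; -0.001 -0.001 0.01 0.2 0.04"}}

```text
clock: 3.55
eef_pos: [520.0, 387.5, 144.8]
tool_rot: [-3.141, -0.001, -2.795]
force: [0.5, 1.0, -0.4]
width: 40.0
```

```bash
python3 - <<'E'
from h import *
go((546,44.2,140,84),(546,44.2,22,84))
p=shot("wrist","w2")
E
```

```text
t 3.55 pos [520.  387.5 144.8] jaw -250.2 w 40.0 F [ 0.5  1.  -0.4]
  0.0920 -0.3318 0.0050 25.8
  0.0919 -0.3318 0.1230 25.8
```

View pics/w2.png

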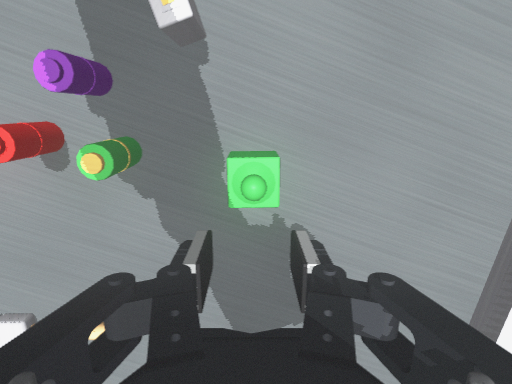

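The cap was not gripped: the opening is 40 mm and the cap still stands at (253,180), so the fingers probably closed too late. I'll repeat it in stages.

Call:
{"api": "drive_tool", "payload": {"deltas": "0 0 0 0 0.085; 0 0 0 0 0.085; 0.001 0 0.03 0 0.085; 0.001 0 0.08 0 0.085; 0.001 0 0.12 0 0.085; 0.001 0 0.132 0 0.085; 0.001 0 0.132 0 0.085; 0.001 0 0.132 0 0.085"}}

```text
clock: 4.6
eef_pos: [520.5, 388.4, 12.4]
tool_rot: [3.141, 0.002, -2.796]
force: [0.8, -0.4, -0.2]
width: 84.6
```

```bash
python3 - <<'E'
from h import *
go((518.4,389.8,12,110))
p=shot("wrist","w3")
p=shot("scene","s3")
cv2.imwrite("pics/s3c.png",cv2.resize(p["color"][180:300,300:512,::-1],None,fx=3,fy=3))
E
```

```text
t 4.6 pos [520.5 388.4  12.4] jaw -250.2 w 84.6 F [ 0.8 -0.4 -0.2]
  0.0015 0.0021 0.0004 -0.2
```

View pics/w3.png

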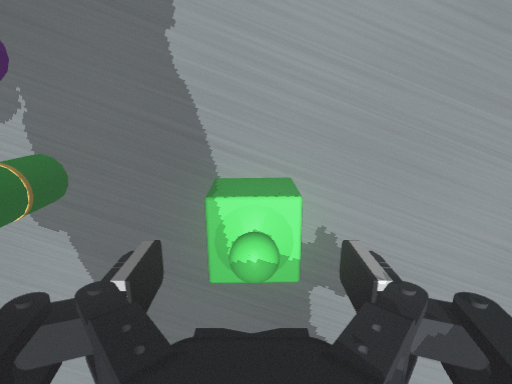

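View pics/s3c.png

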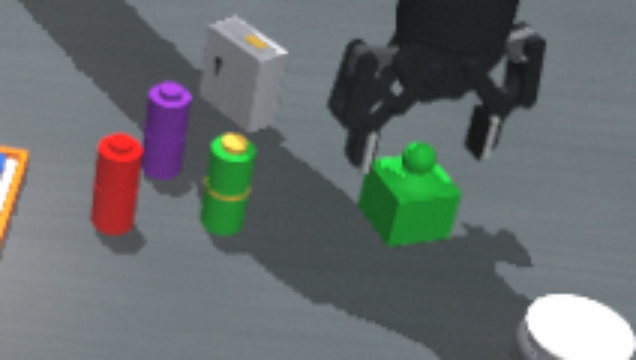

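```bash
python3 - <<'E'
from h import *
s=ctrl.read_state(); R=Ro.from_euler('xyz',s["tool_rot"]).as_matrix(); o=s["eef_pos"]
for cam in ["scene","wrist"]:
    p=imaging.get_image(cam); k,d=K(p); E=np.array(p["extrinsics"]); W=np.linalg.inv(E)
    for q in [(0,0,0),(0,43,-13),(0,-43,-13),(0,43,-32),(0,-43,-32)]:
        P=o+R@np.array(q,float)
        uv,_=cv2.projectPoints(P.reshape(1,1,3),cv2.Rodrigues(W[:3,:3])[0],W[:3,3],k,d); print(cam,q,P.round(1),uv.ravel().round(1),((uv.ravel()-[300,180])*3).round() if cam=="scene" else "")
    C=cloud(p); 
    if cam=="scene":
        for (u,v) in [(362,165),(370,150),(485,148),(490,130)]:
            print((u,v),C[180+v//3,300+u//3].round(1))
        m=masks(p)["green"]&(abs(C[...,1]-388)<50)&(C[...,2]>38)&(C[...,2]<48); print(C[m].mean(0), np.percentile(C[m],[2,98],axis=0))
    else:
        for (u,v) in [(150,255),(155,285),(350,255),(345,285)]: print((u,v),C[v,u].round(1),(R.T@(C[v,u]-o)).round(1))
        m=masks(p)["green"]&(abs(C[...,1]-388)<50)&(C[...,2]>38)&(C[...,2]<48);print(C[m].mean(0), np.percentile(C[m],[2,98],axis=0))
E
```

```text
scene (0, 0, 0) [520.6 388.4  12.6] [434.7 248.4] [404. 205.]
scene (0, 43, -13) [506.  428.8  25.7] [453.6 241.6] [461. 185.]
scene (0, -43, -13) [535.1 347.9  25.6] [417.8 246. ] [354. 198.]
scene (0, 43, -32) [505.9 428.8  44.7] [455.5 234.8] [467. 164.]
scene (0, -43, -32) [535.1 347.9  44.6] [419.4 239.2] [358. 178.]
(362, 165) [545.6 344.5  63.8]
(370, 150) [548.8 347.5  79.9]
(485, 148) [516.4 433.2  69. ]
(490, 130) [517.9 433.3  86.2]
[530.18077518 386.65347075  41.96046489] [[503.03430379 362.44106968  38.20342191]
 [550.45040184 415.3074062   47.29947167]]
wrist (0, 0, 0) [520.6 388.4  12.6] [250.4 222.6] 
wrist (0, 43, -13) [506.  428.8  25.7] [324.1 230.7] 
wrist (0, -43, -13) [535.1 347.9  25.6] [176.6 230.8] 
wrist (0, 43, -32) [505.9 428.8  44.7] [332.7 245. ] 
wrist (0, -43, -32) [535.1 347.9  44.6] [167.9 245.2] 
(150, 255) [525.7 345.5  73.8] [  9.5 -42.  -61.2]
(155, 285) [540.5 350.9  71.6] [ -6.2 -42.  -59. ]
(350, 255) [498.7 426.4  70.3] [  7.6  43.2 -57.6]
(345, 285) [513.2 430.8  69.7] [ -7.6  42.5 -57. ]
[512.94900223 387.43442142  43.99534709] [[490.30416429 362.07175146  40.35048602]
 [544.61694478 415.89788519  47.66011867]]
```

```bash
python3 - <<'E'
from h import *
print(ctrl.grip_point_offset,[a for a in dir(ctrl) if a[0]!='_'])
p=imaging.get_image("scene"); C=cloud(p)
for y0 in (347,431):
    m=(p["range_z"]>0)&(abs(C[...,1]-y0)<12)&(abs(C[...,0]-525)<40)&(C[...,2]>15)
    g=masks(p)["green"]
    m&=~cv2.dilate(g.astype(np.uint8),np.ones((3,3))).astype(bool)
    print(y0,m.sum(),np.sort(C[m][:,2])[:15].round())
p=imaging.get_image("wrist"); C=cloud(p); s=ctrl.read_state(); R=Ro.from_euler('xyz',s["tool_rot"]).as_matrix()
L=(C-s["eef_pos"])@R
for sg in (-1,1):
    m=(abs(sg*L[...,1]-43)<4)&(abs(L[...,0])<14)&(p["range_z"]<300)&(p["range_z"]>0); print(sg,m.sum(),np.percentile(L[m][:,2],[1,25,50,75,99]).round(1),np.percentile(L[m][:,0],[1,99]).round(1))
E
```

```text
18.700000000000003 ['MotionError', 'finish_job', 'grip_point_offset', 'read_state']
347 2750 [55. 57. 59. 60. 61. 63. 64. 64. 64. 65. 65. 66. 67. 67. 67.]
431 933 [56. 56. 56. 58. 58. 58. 58. 59. 59. 59. 60. 60. 61. 61. 61.]
-1 3615 [-112.2  -91.   -72.6  -57.3   13.2] [-11.5  12.9]
1 3405 [-113.3  -91.8  -72.5  -56.5   13.2] [-11.8  13.1]
```

The cameras show the open fingertips at z≈57 mm while the reported TCP z is 12. The description puts them about 13 mm above the TCP, so the real tips sit about 30 mm higher than it implies. I'll lower in a small step and re-measure.

Call:
{"api": "drive_tool", "payload": {"deltas": "0.001 0.001 0.01 0 0.085; 0.001 0.001 0.02 0 0.085; 0.001 0.001 0.02 0 0.085"}}

```text
clock: 5.28
eef_pos: [517.2, 387.4, -10.7]
tool_rot: [-3.141, -0.003, -2.795]
force: [0.2, -0.7, -0.2]
width: 85.1
```

```bash
cat >> h.py <<'E'
def tips():
    s=ctrl.read_state(); R=Ro.from_euler('xyz',s["tool_rot"]).as_matrix()
    p=imaging.get_image("wrist"); C=cloud(p); L=(C-s["eef_pos"])@R; out=[]
    dark=p["color"].max(-1)<999
    for sg in (-1,1):
        m=(abs(sg*L[...,1]-s["width"]/2)<5)&(abs(L[...,0])<14)&(p["range_z"]<260)&(p["range_z"]>0)&~masks(p)["green"]
        out.append(np.percentile(L[m][:,2],[50,90,99]).round(1).tolist())
    print("z",s["eef_pos"][2].round(1),"w",s["width"].round(1),"wrist tips",out)
E
python3 - <<'E'
from h import *
go((518.4,389.8,-20,110)); tips()
p=imaging.get_image("scene"); C=cloud(p)
for y0 in (347,431):
    m=(p["range_z"]>0)&(abs(C[...,1]-y0)<12)&(abs(C[...,0]-525)<40)&(C[...,2]>15)
    g=masks(p)["green"]
    m&=~cv2.dilate(g.astype(np.uint8),np.ones((3,3))).astype(bool)
    print(y0,m.sum(),np.sort(C[m][:,2])[:15].round())
cv2.imwrite("pics/s4c.png",cv2.resize(p["color"][180:300,300:512,::-1],None,fx=3,fy=3))
E
```

```text
t 5.28 pos [517.2 387.4 -10.7] jaw -250.2 w 85.1 F [ 0.2 -0.7 -0.2]
  -0.0020 0.0019 0.0093 -0.2Traceback (most recent call last):
  File "<stdin>", line 2, in <module>
  File "h.py", line 36, in tips
    print("z",s["eef_pos"][2].round(1),"w",s["width"].round(1),"wrist tips",out)
                                           ^^^^^^^^^^^^^^^^
AttributeError: 'float' object has no attribute 'round'
```

```bash
sed -i 's/s\["width"\].round(1)/round(s["width"],1)/' h.py; python3 - <<'E'
from h import *
tips()
p=imaging.get_image("scene"); C=cloud(p)
for y0 in (347,431):
    m=(p["range_z"]>0)&(abs(C[...,1]-y0)<12)&(abs(C[...,0]-525)<40)&(C[...,2]>15)
    g=masks(p)["green"]
    m&=~cv2.dilate(g.astype(np.uint8),np.ones((3,3))).astype(bool)
    print(y0,m.sum(),np.sort(C[m][:,2])[:15].round())
cv2.imwrite("pics/s4c.png",cv2.resize(p["color"][180:300,300:512,::-1],None,fx=3,fy=3))
for i in range(4): print(ctrl.read_state()["eef_pos"]); imaging.get_image("top")
E
```

```text
z -10.1 w 84.9 wrist tips [[-72.3, -9.5, -8.5], [-72.6, -9.7, -8.7]]
347 2757 [34. 37. 37. 38. 39. 40. 40. 41. 41. 42. 42. 42. 42. 44. 44.]
431 917 [32. 33. 33. 34. 35. 36. 36. 37. 37. 38. 38. 39. 39. 39. 40.]
[518.26909925 388.22055931  -9.2452517 ]
[518.36492547 388.26540373  -9.04020626]
[518.46006818 388.31868181  -8.87812432]
[518.47338557 388.30213865  -8.84395597]
```

View pics/s4c.png

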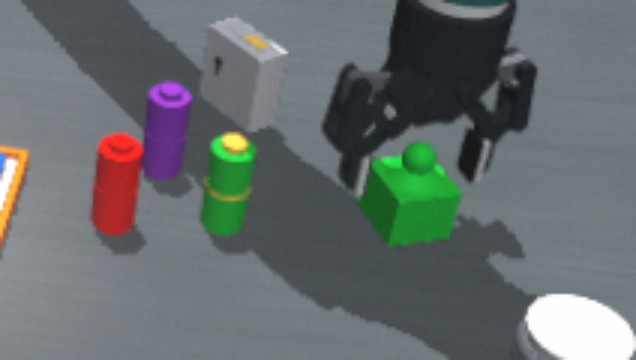

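Call:
{"api": "drive_tool", "payload": {"deltas": "0.000 0.002 0.012 0 0.085; 0.000 0.002 0.012 0 0.085; 0.000 0.002 0.012 0 0.03; 0.000 0.002 0.012 0 0.03; 0.000 0.002 0.012 0 0.03; 0.000 0.002 0.012 0 0.03; 0.000 0.002 0.012 0 0.03; 0.000 0.002 0.012 0 0.03; 0.000 0.002 0.012 0 0.03; 0.000 0.002 0.012 0 0.03"}}

```text
clock: 6.88
eef_pos: [517.9, 390.1, -20.7]
tool_rot: [3.142, 0.001, -2.796]
force: [-0.4, -0.6, 5.0]
width: 49.2
```

```bash
python3 - <<'E'
from h import *
p=shot("wrist","w5")
go((546,44.2,110,84),(546,44.2,-12,84))
p=imaging.get_image("scene"); cv2.imwrite("pics/s5c.png",cv2.resize(p["color"][180:300,300:512,::-1],None,fx=3,fy=3))
E
```

```text
t 6.92 pos [517.9 390.1 -20.7] jaw -250.2 w 49.1 F [-0.3  0.1  6.2]
  0.0908 -0.3349 -0.1308 25.8
  0.0908 -0.3349 -0.0088 25.8
```

View pics/w5.png

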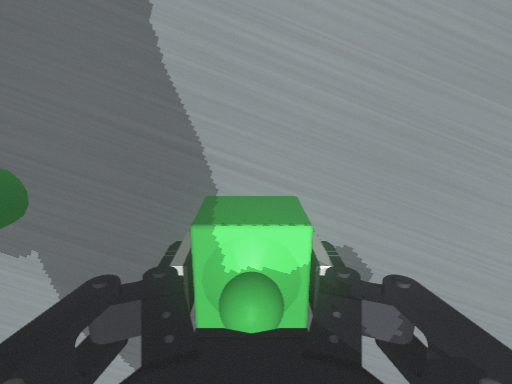

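View pics/s5c.png

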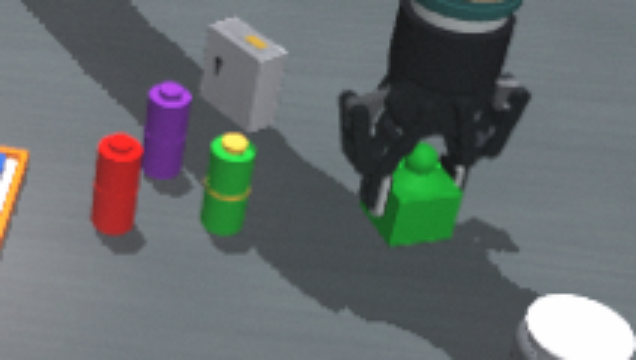

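Gripped at 49 mm. I lift and check.

Call:
{"api": "drive_tool", "payload": {"deltas": "0 0 -0.02 0 0.03; 0 0 -0.06 0 0.03; 0 0 -0.11 0 0.03; 0 0 -0.131 0 0.03; 0 0 -0.131 0 0.03; 0 0 -0.131 0 0.03"}}

```text
clock: 7.72
eef_pos: [516.5, 389.3, 108.8]
tool_rot: [-3.141, -0.002, -2.795]
force: [-0.4, 1.0, -2.8]
width: 49.1
```

```bash
python3 - <<'E'
from h import *
p=shot("wrist","w6")
go((546,44.2,110,84),(546,44.2,-11,84))
E
```

```text
t 7.78 pos [516.4 389.1 108.3] jaw -250.2 w 49.1 F [-0.4 -0.  -3.6]
  0.0892 -0.3345 -0.0011 25.8
  0.0888 -0.3344 0.1199 25.8
```

View pics/w6.png

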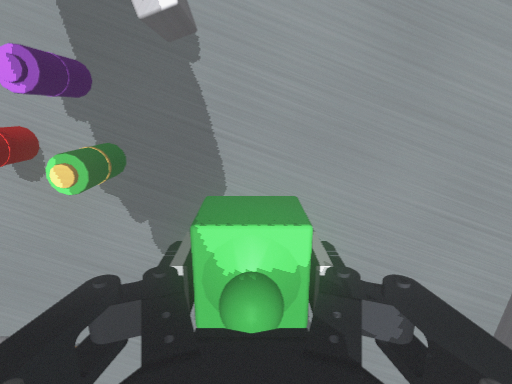

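The cap is held, so I carry it to above the square pocket.

Call:
{"api": "drive_tool", "payload": {"deltas": "0.022 -0.084 0 8 0.03; 0.044 -0.167 0 16 0.03; 0.067 -0.25 0 25.8 0.03; 0.09 -0.335 0 25.8 0.03; 0.09 -0.335 0 25.8 0.03; 0.09 -0.335 0 25.8 0.03; 0.09 -0.335 0 25.8 0.03; 0.09 -0.335 0 25.8 0.03; 0.09 -0.335 0 25.8 0.03; 0.09 -0.335 0 25.8 0.03"}}

```text
clock: 9.02
eef_pos: [546.3, 45.7, 109.7]
tool_rot: [3.141, -0.0, 3.04]
force: [0.9, 0.6, -3.5]
width: 49.2
```

```bash
python3 - <<'E'
from h import *
p=shot("wrist","w7")
go((546,44.2,110,84),(546,44.2,-11,84))
C=cloud(p);m=masks(p)["blue"]&(C[...,2]>12)&(C[...,2]<25)
for (x,y) in ((546,44),(535,-55),(645,34)):
    q=m&(abs(C[...,0]-x)<50)&(abs(C[...,1]-y)<50); 
    if q.sum()>10: print(q.sum(),cv2.minAreaRect(C[q][:,:2].astype(np.float32)))
E
```

```text
t 9.07 pos [546.4  45.5 109.8] jaw 84.1 w 48.8 F [-0.1  0.3 -2.5]
  0.0002 -0.0013 -0.0002 0.1
  0.0002 -0.0014 0.1208 0.1
658 ((530.0410766601562, 46.47425842285156), (80.6235580444336, 50.99738693237305), 83.83731079101562)
1374 ((534.4778442382812, -54.2083625793457), (60.02293395996094, 95.7913589477539), 83.90880584716797)
```

View pics/w7.png

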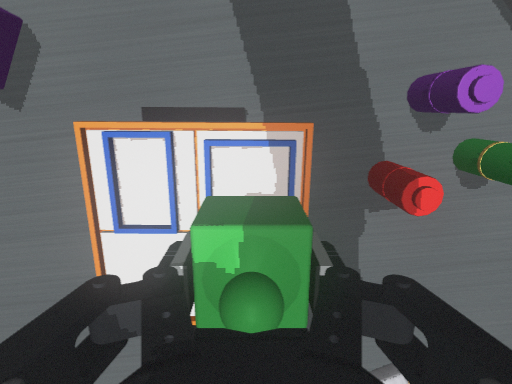

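The cap is centred over the square pocket, whose rim shows at (250,170). I lower it gently.

Call:
{"api": "drive_tool", "payload": {"deltas": "0 0 0.04 0 0.03; 0 0 0.08 0 0.03; 0 0 0.1 0 0.03; 0 0 0.108 0 0.03; 0 0 0.114 0 0.03; 0 0 0.119 0 0.03; 0 0 0.121 0 0.03; 0 0 0.121 0 0.03; 0 0 0.121 0 0.03; 0 0 0.121 0 0.03"}}

```text
clock: 10.32
eef_pos: [546.7, 44.4, -10.9]
tool_rot: [3.142, 0.0, 3.037]
force: [0.1, 0.5, -3.2]
width: 49.1
```

```bash
python3 - <<'E'
from h import *
go((546,44.2,110,84),(546,44.2,-11.5,84))
p=imaging.get_image("scene"); cv2.imwrite("pics/s8c.png",cv2.resize(p["color"][150:320,160:420,::-1],None,fx=3,fy=3))
E
```

```text
t 10.32 pos [546.7  44.4 -10.9] jaw 84.0 w 49.1 F [ 0.1  0.5 -3.2]
  0.0006 -0.0002 -0.1209 0.0
  0.0007 -0.0002 0.0006 0.0
```

View pics/s8c.png

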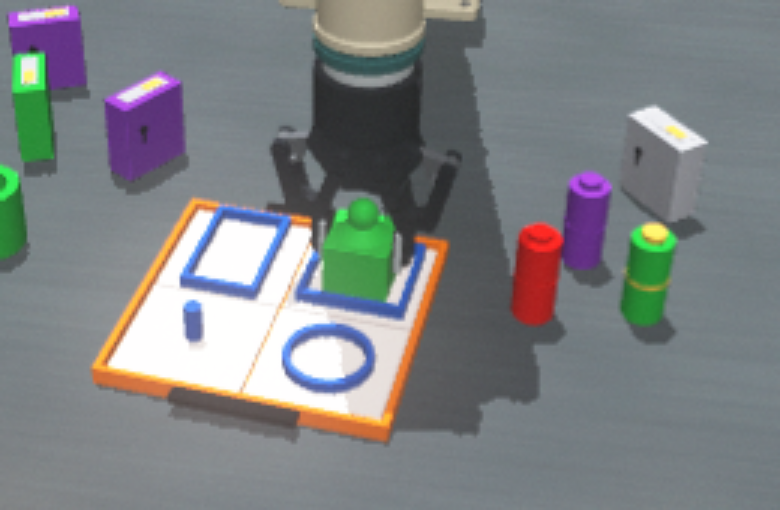

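Still hanging (−3 N) within about 1 mm of the plate. I lower a bit more, release and rise.

Call:
{"api": "drive_tool", "payload": {"deltas": "0 0 0.001 0 0.03; 0 0 0.002 0 0.03; 0 0 0.002 0 0.03; 0 0 0.002 0 0.075; 0 0 0.002 0 0.075; 0 0 0.002 0 0.075; 0 0 0.002 0 0.075; 0 0 -0.02 0 0.075; 0 0 -0.06 0 0.075; 0 0 -0.12 0 0.075; 0 0 -0.14 0 0.075; 0 0 -0.14 0 0.075"}}

```text
clock: 11.88
eef_pos: [547.8, 44.5, 130.5]
tool_rot: [3.141, 0.004, 3.037]
force: [0.4, -0.7, 0.2]
width: 74.9
```

```bash
python3 - <<'E'
from h import *
go((541,253.8,115,160),(541,253.8,-10,160))
p=shot("scene","s9"); C=cloud(p)
q=masks(p)["green"]&(abs(C[...,0]-546)<60)&(abs(C[...,1]-44)<50); print(C[q].mean(0).round(1), np.percentile(C[q],[2,98],axis=0).round(1).tolist())
cv2.imwrite("pics/s9c.png",cv2.resize(p["color"][150:320,160:420,::-1],None,fx=3,fy=3))
E
```

```text
t 11.88 pos [547.8  44.5 130.5] jaw 84.0 w 74.9 F [ 0.4 -0.7  0.2]
  0.0286 0.2075 0.0156 -76.0
  0.0291 0.2074 0.1406 -76.0
[564.   45.7  45.5] [[530.3, 20.5, 13.8], [577.6, 69.2, 76.6]]
```

View pics/s9c.png

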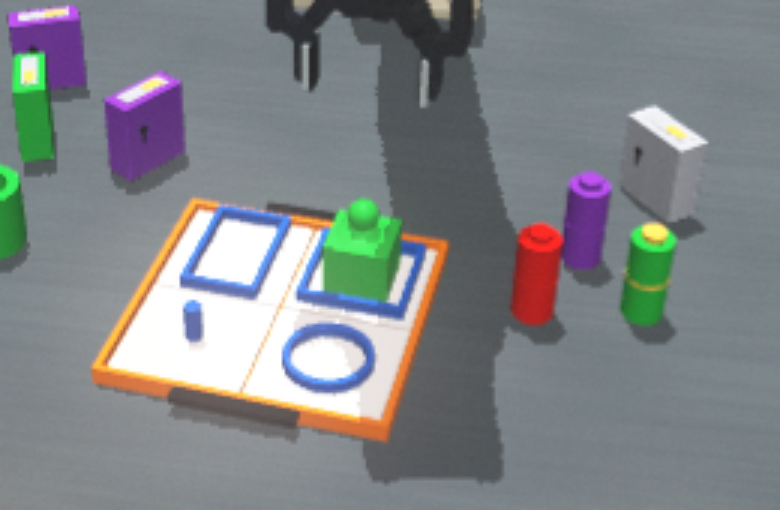

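The cap stands in its pocket. The hinge is next, with the jaws at −20° to clear the red and purple neighbours.

Call:
{"api": "drive_tool", "payload": {"deltas": "0.01 0.05 0.015 10 0.06; 0.02 0.1 0.015 20 0.06; 0.025 0.15 0.015 30 0.06; 0.0286 0.207 0.015 40 0.06; 0.0286 0.207 0.015 50 0.06; 0.0286 0.207 0.015 60 0.06; 0.0286 0.207 0.015 70 0.06; 0.0286 0.207 0.015 80 0.06; 0.0286 0.207 0.015 90 0.06; 0.0286 0.207 0.015 104 0.06; 0.0286 0.207 0.015 104 0.06; 0.0286 0.207 0.015 104 0.06"}}

```text
clock: 13.42
eef_pos: [538.5, 252.6, 112.0]
tool_rot: [-3.14, 0.003, 1.223]
force: [0.0, -0.0, 0.5]
width: 60.1
```

```bash
python3 - <<'E'
from h import *
imaging.get_image("top");imaging.get_image("top")
p=shot("wrist","w10"); C=cloud(p)
for (lo,hi) in ((62,80),(20,60)):
    q=masks(p)["green"]&(C[...,2]>lo)&(C[...,2]<hi)&(abs(C[...,0]-541)<40)&(abs(C[...,1]-254)<40)
    print(q.sum(),cv2.minEnclosingCircle(C[q][:,:2].astype(np.float32)))
go((541.5,253.8,115,160),(541.5,253.8,-8,160))
E
```

```text
143 ((543.1810302734375, 259.2994079589844), 14.474959373474121)
0 ((0.0, 0.0), 0.0)
t 13.57 pos [539.1 252.9 113. ] jaw -19.9 w 60.0 F [-0.2 -1.1  0.2]
  0.0017 0.0019 -0.0020 0.1
  0.0018 0.0020 0.1210 0.1
```

View pics/w10.png

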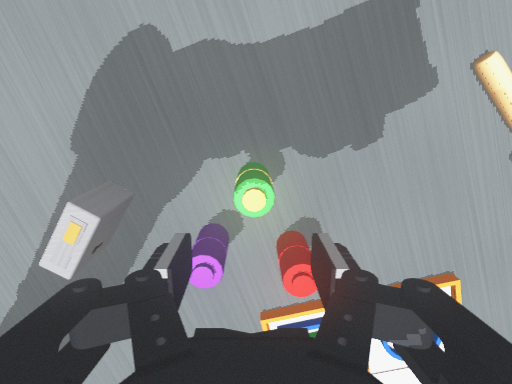

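```bash
python3 - <<'E'
from h import *
p=imaging.get_image("wrist"); C=cloud(p)
near=(abs(C[...,0]-541)<40)&(abs(C[...,1]-254)<40)&(p["range_z"]>0)
print(np.percentile(C[near][:,2],[50,90,99]))
for lo,hi in ((74,82),(67,82),(15,60)):
    q=near&(C[...,2]>lo)&(C[...,2]<hi); print(lo,q.sum(),C[q].mean(0).round(1),cv2.minEnclosingCircle(C[q][:,:2].astype(np.float32)))
go((541.5,255,115,160),(541.5,255,-8,160))
E
```

```text
[220.36326166 238.76287015 244.04475282]
74 406 [541.7 255.5  75.3] ((541.77001953125, 255.43182373046875), 8.86184024810791)
67 1268 [542.1 256.4  71.3] ((541.8275756835938, 255.50682067871094), 15.79863166809082)
15 348 [545.9 267.4  40.1] ((542.4608764648438, 257.3531799316406), 16.013412475585938)
t 13.62 pos [539.3 253.  113.3] jaw -19.9 w 59.7 F [0.5 0.6 0.2]
  0.0027 0.0014 -0.0017 0.1
  0.0028 0.0014 0.1213 0.1
```

The hinge is at (541.8,255.5). I descend and grip.

Call:
{"api": "drive_tool", "payload": {"deltas": "0.0022 0.0007 0.04 0 0.06; 0.0022 0.0007 0.08 0 0.06; 0.0022 0.0007 0.11 0 0.06; 0.0022 0.0007 0.122 0 0.06; 0.0022 0.0007 0.122 0 0.06; 0.0022 0.0007 0.122 0 0.06; 0.0022 0.0007 0.122 0 0.015; 0.0022 0.0007 0.122 0 0.015; 0.0022 0.0007 0.122 0 0.015; 0.0022 0.0007 0.122 0 0.015; 0.0022 0.0007 0.122 0 0.015; 0.0022 0.0007 0.122 0 0.015"}}

```text
clock: 15.12
eef_pos: [541.8, 255.4, -7.0]
tool_rot: [3.14, -0.001, 1.222]
force: [-0.5, -0.1, 6.4]
width: 30.8
```

```bash
python3 - <<'E'
from h import *
go((645.5,34,115,None))
p=imaging.get_image("scene"); cv2.imwrite("pics/s11c.png",cv2.resize(p["color"][150:320,260:512,::-1],None,fx=3,fy=3))
E
```

```text
t 15.12 pos [541.8 255.4  -7. ] jaw -20.0 w 30.8 F [-0.5 -0.1  6.4]
  -0.1725 0.1732 -0.1220 0.0
```

View pics/s11c.png

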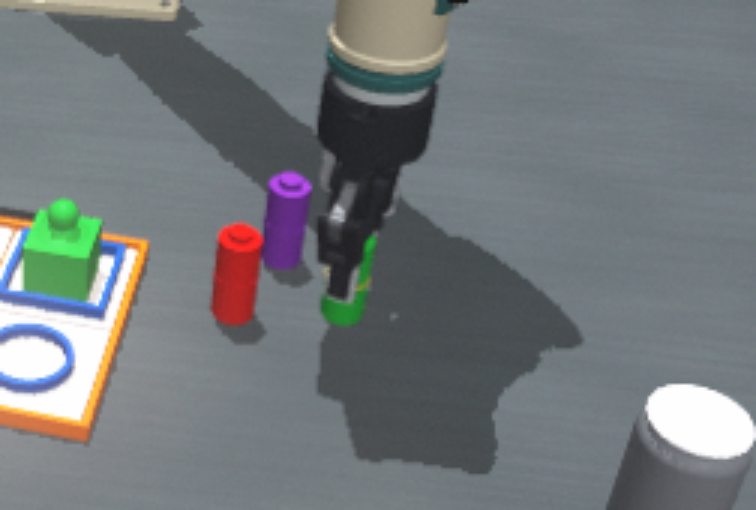

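Call:
{"api": "drive_tool", "payload": {"deltas": "0 0 -0.02 0 0.015; 0 0 -0.07 0 0.015; 0 0 -0.115 0 0.015; -0.043 0.043 -0.122 0 0.015; -0.086 0.086 -0.122 0 0.015; -0.13 0.13 -0.122 0 0.015; -0.1725 0.1732 -0.122 0 0.015; -0.1725 0.1732 -0.122 0 0.015; -0.1725 0.1732 -0.122 0 0.015; -0.1725 0.1732 -0.122 0 0.015; -0.1725 0.1732 -0.122 0 0.015; -0.1725 0.1732 -0.122 0 0.015"}}

```text
clock: 16.68
eef_pos: [644.7, 34.8, 113.9]
tool_rot: [-3.141, -0.0, 1.224]
force: [0.6, 0.5, -3.1]
width: 30.6
```

```bash
python3 - <<'E'
from h import *
go((645.5,34,115,None),(645.5,34,2,None))
p=shot("wrist","w12")
C=cloud(p);m=masks(p)["blue"]&(C[...,2]>10)&(C[...,2]<25)
q=m&(abs(C[...,0]-645)<50)&(abs(C[...,1]-34)<50); print(q.sum(),C[q].mean(0),cv2.minEnclosingCircle(C[q][:,:2].astype(np.float32)))
E
```

```text
t 16.68 pos [644.7  34.8 113.9] jaw -19.9 w 30.6 F [ 0.6  0.5 -3.1]
  -0.0004 0.0011 -0.0011 0.0
  -0.0005 0.0011 0.1119 0.0
278 [645.59703512  29.04641331  18.18591071] ((644.7703857421875, 34.34666061401367), 31.738019943237305)
```

View pics/w12.png

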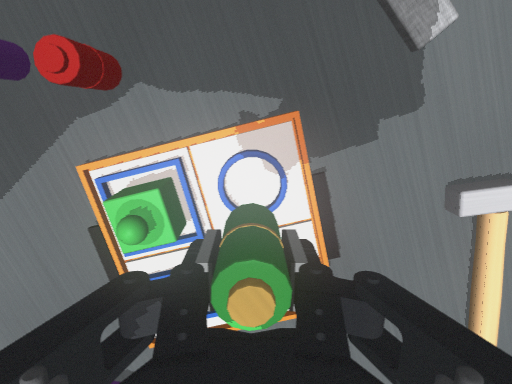

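The hinge is held and the round pocket measures (644.8, 34.3), directly under the TCP. I lower it.

Call:
{"api": "drive_tool", "payload": {"deltas": "0 0 0.04 0 0.015; 0 0 0.075 0 0.015; 0 0 0.094 0 0.015; 0 0 0.103 0 0.015; 0 0 0.108 0 0.015; 0 0 0.111 0 0.015; 0 0 0.113 0 0.015; 0 0 0.113 0 0.015; 0 0 0.113 0 0.015; 0 0 0.113 0 0.015"}}

```text
clock: 17.98
eef_pos: [645.6, 33.8, 2.1]
tool_rot: [3.14, -0.001, 1.222]
force: [-1.5, 0.6, 6.1]
width: 30.7
```

```bash
python3 - <<'E'
from h import *
go((645.5,34,2,None))
p=imaging.get_image("scene"); cv2.imwrite("pics/s13c.png",cv2.resize(p["color"][150:320,160:420,::-1],None,fx=3,fy=3))
E
```

```text
t 17.98 pos [645.6  33.8   2.1] jaw -20.0 w 30.7 F [-1.5  0.6  6.1]
  0.0002 -0.0002 0.0001 0.0
```

View pics/s13c.png

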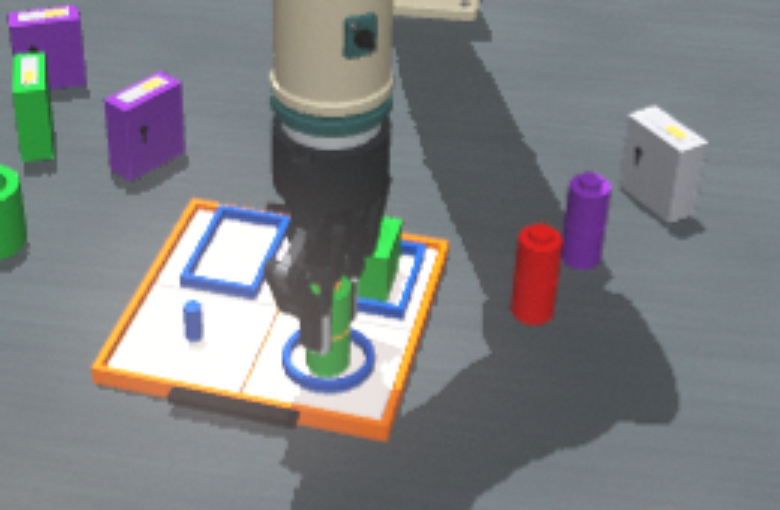

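Contact felt (+6 N), so it is on the plate. I release and rise.

Call:
{"api": "drive_tool", "payload": {"deltas": "0 0 0 0 0.055; 0 0 0 0 0.055; 0 0 0 0 0.055; 0 0 0 0 0.055; 0 0 -0.02 0 0.055; 0 0 -0.06 0 0.055; 0 0 -0.11 0 0.055; 0 0 -0.14 0 0.055; 0 0 -0.14 0 0.055"}}

```text
clock: 19.15
eef_pos: [647.3, 33.4, 145.3]
tool_rot: [3.135, -0.003, 1.222]
force: [-0.5, 0.0, 0.1]
width: 55.1
```

```bash
python3 - <<'E'
from h import *
p=shot("scene","s14"); cv2.imwrite("pics/s14c.png",cv2.resize(p["color"][150:320,160:420,::-1],None,fx=3,fy=3))
go((391,-265,140,109),(391,-265,115,109),(537,-254,115,None))
E
```

```text
t 19.2 pos [645.8  33.8 143.2] jaw -20.0 w 54.9 F [-0.2 -1.1 -0.7]
  -0.3678 -0.1374 0.0022 51.0
  -0.3679 -0.1375 0.0272 51.0
  -0.3077 -0.0041 0.0277 0.0
```

View pics/s14c.png

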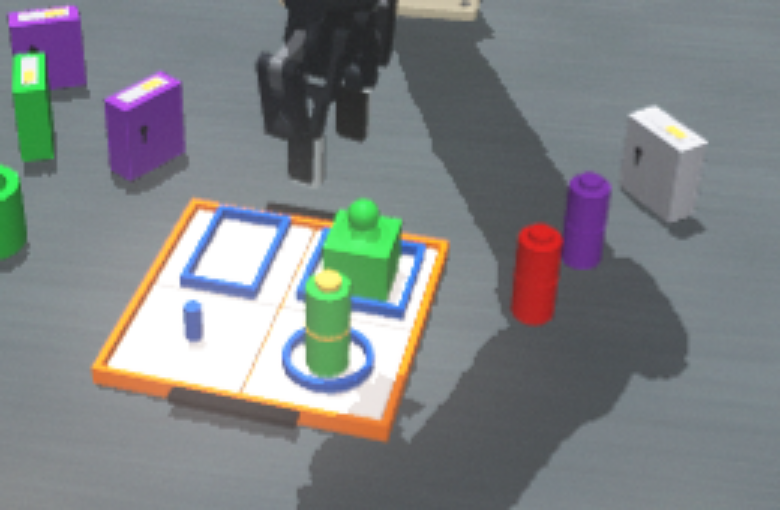

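The hinge is placed. The lock is next.

Call:
{"api": "drive_tool", "payload": {"deltas": "-0.06 -0.02 0 10 0.055; -0.12 -0.045 0 20 0.055; -0.18 -0.068 0 30 0.055; -0.24 -0.09 0 40 0.055; -0.3 -0.112 0 51 0.055; -0.368 -0.137 0.025 51 0.055; -0.368 -0.137 0.025 51 0.055; -0.368 -0.137 0.025 51 0.055; -0.368 -0.137 0.025 51 0.055; -0.368 -0.137 0.025 51 0.055; -0.368 -0.137 0.025 51 0.055; -0.368 -0.137 0.025 51 0.055"}}

```text
clock: 20.7
eef_pos: [390.8, -264.9, 115.9]
tool_rot: [3.142, -0.0, 0.333]
force: [-0.1, -0.2, 0.3]
width: 55.2
```

```bash
python3 - <<'E'
from h import *
p=shot("wrist","w15"); C=cloud(p)
near=(abs(C[...,0]-391)<45)&(abs(C[...,1]+265)<45)&(C[...,2]>66)&(C[...,2]<80)
print(near.sum(),C[near].mean(0).round(1),cv2.minAreaRect(C[near][:,:2].astype(np.float32)))
go((391,-265,115,109),(391,-265,-8,109))
E
```

```text
2867 [ 393.  -264.6   71.6] ((391.2704772949219, -265.26385498046875), (64.13861083984375, 28.115907669067383), 19.06218719482422)
t 20.75 pos [ 390.7 -265.   115.9] jaw -70.9 w 55.3 F [ 0.2  0.3 -0. ]
  0.0003 0.0001 0.0009 0.1
  0.0003 0.0001 0.1239 0.1
```

View pics/w15.png

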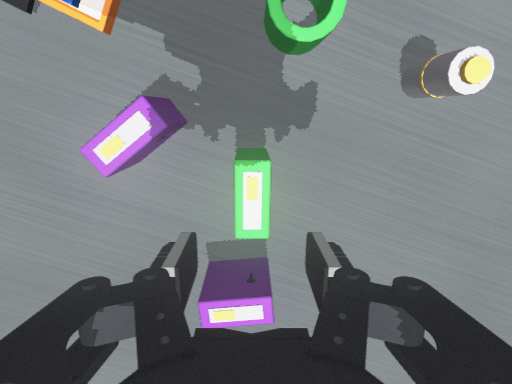

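The green lock is at (252,195), between the purple ones at (135,135) and (236,290), and is aligned with the jaws. I descend and grip.

Call:
{"api": "drive_tool", "payload": {"deltas": "0.0005 0 0.04 0 0.055; 0.0005 0 0.08 0 0.055; 0.0005 0 0.11 0 0.055; 0.0005 0 0.123 0 0.055; 0.0005 0 0.123 0 0.055; 0.0005 0 0.123 0 0.055; 0.0005 0 0.123 0 0.012; 0.0005 0 0.123 0 0.012; 0.0005 0 0.123 0 0.012; 0.0005 0 0.123 0 0.012; 0.0005 0 0.123 0 0.012; 0.0005 0 0.123 0 0.012"}}

```text
clock: 22.25
eef_pos: [391.6, -265.5, -6.2]
tool_rot: [3.14, -0.001, 0.332]
force: [-0.5, -0.1, 6.5]
width: 27.3
```

```bash
python3 - <<'E'
from h import *
go((391,-265,115,109),(535,-55,115,84))
E
```

```text
t 22.25 pos [ 391.6 -265.5   -6.2] jaw -71.0 w 27.3 F [-0.5 -0.1  6.5]
  -0.0002 -0.0005 -0.1212 0.0
  0.2044 -0.1521 -0.1211 25.0
```

Call:
{"api": "drive_tool", "payload": {"deltas": "0 0 -0.02 0 0.012; 0 0 -0.07 0 0.012; 0 0 -0.115 0 0.012; 0.04 -0.03 -0.121 6 0.012; 0.09 -0.067 -0.121 14 0.012; 0.14 -0.104 -0.121 22 0.012; 0.19 -0.141 -0.121 25 0.012; 0.2044 -0.152 -0.121 25 0.012; 0.2044 -0.152 -0.121 25 0.012; 0.2044 -0.152 -0.121 25 0.012; 0.2044 -0.152 -0.121 25 0.012; 0.2044 -0.152 -0.121 25 0.012"}}

```text
clock: 23.75
eef_pos: [534.1, -56.0, 114.1]
tool_rot: [-3.142, -0.0, -0.107]
force: [0.3, 0.4, -2.5]
width: 27.3
```

```bash
python3 - <<'E'
from h import *
p=shot("wrist","w17")
go((535,-55,115,84),(535,-55,2.8,84))
E
```

```text
t 23.8 pos [534.2 -55.7 114. ] jaw -96.1 w 27.2 F [ 0.2  0.5 -4. ]
  0.0007 -0.0008 -0.0010 -0.1
  0.0007 -0.0008 0.1112 -0.1
```

View pics/w17.png

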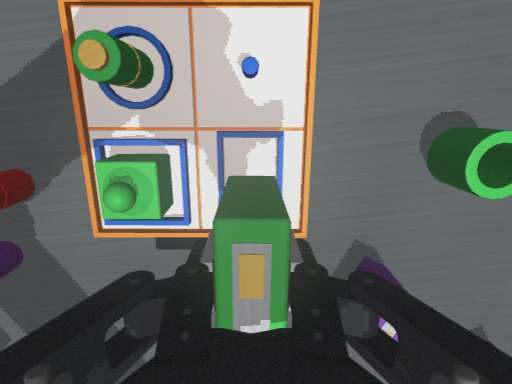

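The lock is held and aligned with the slot at (250,170). I lower it.

Call:
{"api": "drive_tool", "payload": {"deltas": "0 0 0.04 0 0.012; 0 0 0.075 0 0.012; 0 0 0.094 0 0.012; 0 0 0.103 0 0.012; 0 0 0.108 0 0.012; 0 0 0.111 0 0.012; 0 0 0.112 0 0.012; 0 0 0.112 0 0.012; 0 0 0.112 0 0.012; 0 0 0.112 0 0.012"}}

```text
clock: 25.05
eef_pos: [535.1, -54.9, 2.9]
tool_rot: [-3.141, -0.001, -0.104]
force: [-1.6, 1.1, 6.5]
width: 27.5
```

```bash
python3 - <<'E'
from h import *
go((535,-55,2.8,84))
p=imaging.get_image("scene"); cv2.imwrite("pics/s18c.png",cv2.resize(p["color"][150:320,160:420,::-1],None,fx=3,fy=3))
E
```

```text
t 25.05 pos [535.1 -54.9   2.9] jaw -96.0 w 27.5 F [-1.6  1.1  6.5]
  -0.0001 0.0001 0.0001 0.0
```

View pics/s18c.png

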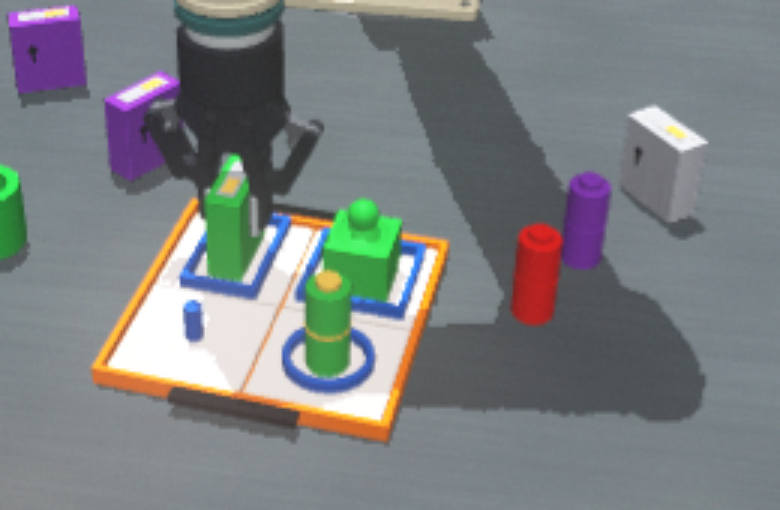

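On the plate (+6.5 N). I release, rise and go to the collar.

Call:
{"api": "drive_tool", "payload": {"deltas": "0 0 0 0 0.05; 0 0 0 0 0.05; 0 0 0 0 0.05; 0 0 0 0 0.05; 0 0 -0.02 0 0.05; 0 0 -0.06 0 0.05; 0 0 -0.11 0 0.05; 0 0 -0.125 0 0.075; 0 0 -0.125 0 0.075"}}

```text
clock: 26.22
eef_pos: [535.1, -54.6, 127.4]
tool_rot: [-3.141, -0.002, -0.104]
force: [-0.0, 0.1, 0.1]
width: 75.0
```

```bash
python3 - <<'E'
from h import *
go((537,-254,115,-50))
E
```

```text
t 26.23 pos [535.1 -54.6 127.4] jaw -95.9 w 75.0 F [-0.   0.1  0.1]
  0.0225 0.1982 0.0123 -45.9
```

Call:
{"api": "drive_tool", "payload": {"deltas": "0.006 0.05 0 -10 0.08; 0.012 0.1 0 -20 0.08; 0.018 0.15 0 -30 0.08; 0.0225 0.198 0.012 -40 0.08; 0.0225 0.198 0.012 -46 0.08; 0.0225 0.198 0.012 -46 0.08; 0.0225 0.198 0.012 -46 0.08; 0.0225 0.198 0.012 -46 0.08; 0.0225 0.198 0.012 -46 0.08; 0.0225 0.198 0.012 -46 0.08"}}

```text
clock: 27.48
eef_pos: [536.5, -253.7, 115.0]
tool_rot: [3.142, -0.0, 0.699]
force: [-0.1, 0.7, -0.7]
width: 80.2
```

```bash
python3 - <<'E'
from h import *
p=shot("wrist","w20"); C=cloud(p)
q=(abs(C[...,0]-537)<45)&(abs(C[...,1]+254)<45)&(C[...,2]>50)&(C[...,2]<62)&masks(p)["green"]
print(q.sum(),C[q].mean(0).round(1),cv2.minEnclosingCircle(C[q][:,:2].astype(np.float32)))
x,y=cv2.minEnclosingCircle(C[q][:,:2].astype(np.float32))[0]
go((x,y,115,-50),(x,y,-18,-50))
p=shot("scene","s20")
E
```

```text
1560 [ 538.6 -255.4   54.9] ((537.7841186523438, -253.86546325683594), 27.859233856201172)
t 27.52 pos [ 536.5 -253.8  115. ] jaw -50.0 w 80.1 F [0.1 0.3 0.6]
  0.0010 0.0008 -0.0000 0.0
  0.0010 0.0008 0.1330 0.0
```

View pics/w20.png

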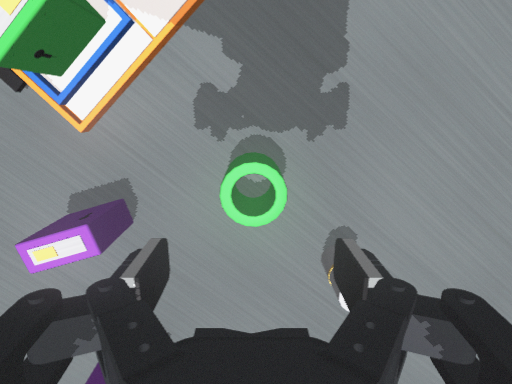

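View pics/s20.png

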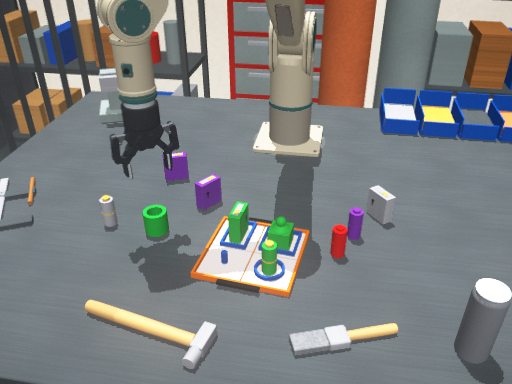

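The collar is centred at (253,193) and the bare hinge is clear of the right finger. I descend and grip.

Call:
{"api": "drive_tool", "payload": {"deltas": "0.001 0.001 0.04 0 0.08; 0.001 0.001 0.08 0 0.08; 0.001 0.001 0.115 0 0.08; 0.001 0.001 0.13 0 0.08; 0.001 0.001 0.13 0 0.08; 0.001 0.001 0.13 0 0.08; 0.001 0.001 0.13 0 0.04; 0.001 0.001 0.13 0 0.04; 0.001 0.001 0.13 0 0.04; 0.001 0.001 0.13 0 0.04; 0.001 0.001 0.13 0 0.04; 0.001 0.001 0.13 0 0.04"}}

```text
clock: 29.08
eef_pos: [538.6, -254.4, -13.5]
tool_rot: [3.14, -0.001, 0.698]
force: [-1.0, 0.2, 6.2]
width: 54.4
```

```bash
python3 - <<'E'
from h import *
go((634.5,-65.8,115,-50))
E
```

```text
t 29.07 pos [ 538.6 -254.4  -13.5] jaw -50.0 w 54.4 F [-1.   0.2  6.2]
  0.1949 -0.0826 -0.1283 0.0
```

Call:
{"api": "drive_tool", "payload": {"deltas": "0 0 -0.02 0 0.04; 0 0 -0.07 0 0.04; 0 0 -0.12 0 0.04; 0.04 -0.017 -0.128 0 0.04; 0.09 -0.038 -0.128 0 0.04; 0.14 -0.059 -0.128 0 0.04; 0.185 -0.078 -0.128 0 0.04; 0.1949 -0.0826 -0.128 0 0.04; 0.1949 -0.0826 -0.128 0 0.04; 0.1949 -0.0826 -0.128 0 0.04; 0.1949 -0.0826 -0.128 0 0.04; 0.1949 -0.0826 -0.128 0 0.04"}}

```text
clock: 30.58
eef_pos: [633.5, -66.8, 113.0]
tool_rot: [3.142, 0.0, 0.697]
force: [-1.0, -0.1, -3.9]
width: 54.4
```

```bash
python3 - <<'E'
from h import *
p=shot("wrist","w22"); C=cloud(p); m=masks(p)["blue"]
q=m&(abs(C[...,0]-635)<25)&(abs(C[...,1]+66)<25)&(C[...,2]>12); print("post",q.sum(),C[q].mean(0) if q.sum() else "", (lambda P:P[P[:,2]>34].mean(0))(C[q]) if q.sum() else "")
p=shot("top","t22"); C=cloud(p); m=masks(p)["blue"]
q=m&(abs(C[...,0]-635)<25)&(abs(C[...,1]+66)<25)&(C[...,2]>12); print("post",q.sum(),C[q].mean(0) if q.sum() else "")
go((634.5,-65.8,115,-50),(634.5,-65.8,-4.5,-50))
E
```

```text
post 0  
post 7 [629.94149194 -65.60421817  38.90995017]
t 30.68 pos [633.7 -66.2 112.9] jaw -50.0 w 54.3 F [ 0.3  0.6 -4.4]
  0.0009 0.0002 -0.0021 -0.0
  0.0009 0.0002 0.1174 -0.0
```

View pics/w22.png

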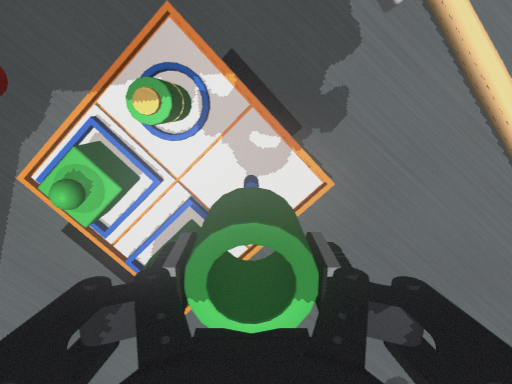

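The post (251,183) lines up with the collar bore. I lower to just above the post top, then slowly onto the plate.

Call:
{"api": "drive_tool", "payload": {"deltas": "0.0005 0 0.04 0 0.04; 0.0005 0 0.07 0 0.04; 0.0005 0 0.08 0 0.04; 0.0005 0 0.087 0 0.04; 0.0005 0 0.094 0 0.04; 0.0005 0 0.1 0 0.04; 0.0005 0 0.106 0 0.04; 0.0005 0 0.111 0 0.04; 0.0005 0 0.115 0 0.04; 0.0005 0 0.117 0 0.04; 0.0005 0 0.117 0 0.04; 0.0005 0 0.117 0 0.04"}}

```text
clock: 32.17
eef_pos: [634.4, -65.3, -4.0]
tool_rot: [3.141, -0.0, 0.699]
force: [-0.8, -0.7, -4.1]
width: 54.5
```

```bash
python3 - <<'E'
from h import *
go((634.5,-65.8,-4.5,-50))
p=imaging.get_image("scene"); cv2.imwrite("pics/s23c.png",cv2.resize(p["color"][150:320,160:420,::-1],None,fx=3,fy=3))
E
```

```text
t 32.17 pos [634.4 -65.3  -4. ] jaw -50.0 w 54.5 F [-0.8 -0.7 -4.1]
  -0.0002 0.0005 0.0005 0.0
```

View pics/s23c.png

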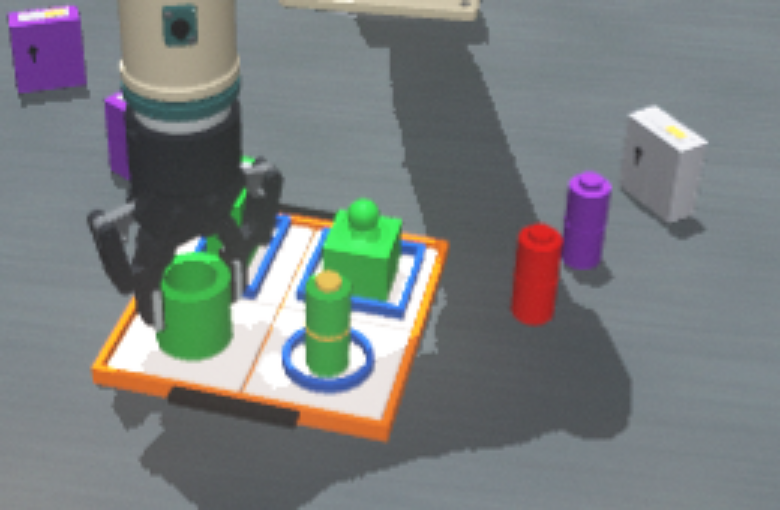

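Call:
{"api": "drive_tool", "payload": {"deltas": "0 0 0.001 0 0.04; 0 0 0.002 0 0.04; 0 0 0.002 0 0.04; 0 0 0.002 0 0.075; 0 0 0.002 0 0.075; 0 0 0.002 0 0.075; 0 0 0.002 0 0.075; 0 0 -0.02 0 0.075; 0 0 -0.06 0 0.075; 0 0 -0.12 0 0.075; 0 0 -0.18 0 0.075; 0 0 -0.2 0 0.075"}}

```text
clock: 33.72
eef_pos: [636.4, -66.7, 202.0]
tool_rot: [3.135, -0.005, 0.698]
force: [0.5, 0.1, -1.2]
width: 75.2
```

Call:
{"api": "drive_tool", "payload": {"deltas": "0 0 -0.03 0 0.075; -0.05 0.1 -0.03 0 0.075; -0.1 0.16 -0.03 0 0.075; -0.1 0.16 -0.03 0 0.075; -0.1 0.16 -0.03 0 0.075; -0.1 0.16 -0.03 0 0.075; -0.1 0.16 -0.03 0 0.075"}}

```text
clock: 34.6
eef_pos: [661.2, -249.7, 226.4]
tool_rot: [-3.141, -0.001, 0.701]
force: [-0.1, -0.2, 0.1]
width: 75.0
```

```bash
python3 - <<'E'
from h import *
go()
for cam in ("scene","top"):
    p=shot(cam,cam+"24"); C=cloud(p); g=masks(p)["green"]
    for nm,(x,y,lo,hi) in dict(hinge=(645.2,33.8,68,90),cap=(546,44.2,45,57),collar=(634.7,-65.8,56,72),lock=(535.2,-55,70,90)).items():
        q=(abs(C[...,0]-x)<45)&(abs(C[...,1]-y)<45)&(C[...,2]>lo)&(C[...,2]<hi); 
        if nm!="lock": q&=g
        P=C[q]; print(cam,nm,q.sum(),"top z",np.percentile(P[:,2],[50,95]).round(1),"ctr off",(np.array(cv2.minAreaRect(P[:,:2].astype(np.float32))[0])-[x,y]).round(1))
    for nm,(x,y) in dict(bareh=(530,-375),barel=(393,269)).items():
        q=(abs(C[...,0]-x)<60)&(abs(C[...,1]-y)<60)&(C[...,2]>60);P=C[q];print(nm,P.mean(0).round(1))
    s=p["color"][150:320,160:420,::-1] if cam=="scene" else p["color"][90:250,80:420,::-1]
    cv2.imwrite(f"pics/f{cam}.png",cv2.resize(s,None,fx=3 if cam=="scene" else 2.3,fy=3 if cam=="scene" else 2.3))
E
```

```text
t 34.6 pos [ 661.2 -249.7  226.4] jaw -49.8 w 75.0 F [-0.1 -0.2  0.1]
scene hinge 103 top z [75.5 77.8] ctr off [ 4.7 -0.1]
scene cap 278 top z [50.7 55.7] ctr off [5.8 0.3]
scene collar 273 top z [61.6 64. ] ctr off [1.2 0.5]
scene lock 256 top z [77.7 80.1] ctr off [1.6 1.2]
bareh [ 536.1 -374.8   67.8]
barel [399.4 270.4  67.6]Traceback (most recent call last):
  File "<stdin>", line 8, in <module>
    return _quantile_unchecked(
        a, q, axis, out, overwrite_input, method, keepdims, weights)
    return _ureduce(a,
                    func=_quantile_ureduce_func,
    ...<5 lines>...
                    overwrite_input=overwrite_input,
                    method=method)
    r = func(a, **kwargs)
    result = _quantile(arr,
                       quantiles=q,
    ...<2 lines>...
                       out=out,
                       weights=wgt)
    slices_having_nans = np.isnan(arr[-1, ...])
                                  ~~~^^^^^^^^^
IndexError: index -1 is out of bounds for axis 0 with size 0
```

View pics/fscene.png

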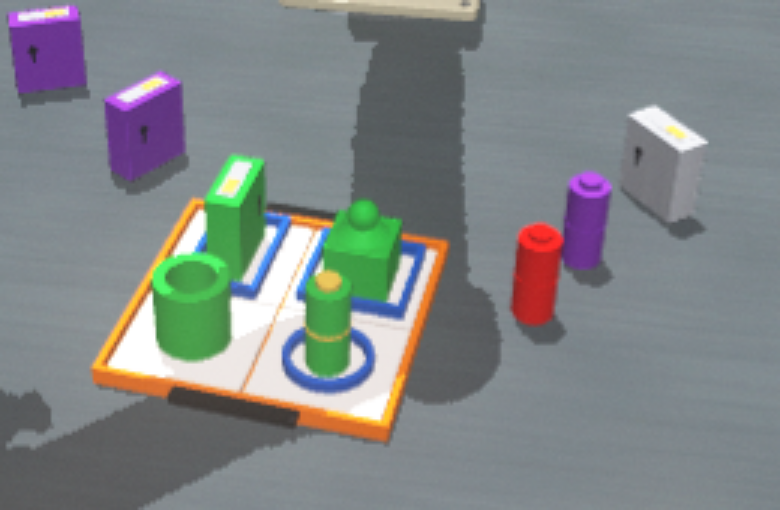

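All four fittings are upright on their plates. Tops are about 9–10 mm higher than on the bench, as expected, and the bare pieces have not moved. The top-view check failed only because that view had no usable pixels on a part, most likely hidden by the arm. I hand in.

```bash
python3 -c "
from cell import ctrl
s=ctrl.read_state();print(s['clock'],abs(s['qd']).max())
print(ctrl.finish_job())"
```

```text
34.7 0.006554034856382826
the job is handed in; nothing more can be done
None
```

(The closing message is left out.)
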